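# Stop the marble slab rocking

### The job

The marble slab lies on four blue wedges but rocks, because one corner does not bear on its wedge. Press down on the slab's corners with the fingertips to find the one that gives, then push that corner's wedge in under the slab with the fingertips until it is snug and the slab no longer rocks. Leave the other three wedges and everything else where they are, do not jack the slab up, and pick nothing up.

Things in the scene. Friction and masses are not known exactly. Their poses are not given: they have to be found in the camera images.
- board: plywood board fixed to the bench, 290 mm (x) by 460 mm (y), 20 mm thick; origin at the centre of its underside, its top is 20 mm higher
- slab: light marble slab, 200 mm (x) by 240 mm (y) by 18 mm thick, 2.4 kg, loose, underside about 21 mm above the board; origin at the centre of its underside. It may stand up to 3 degrees out of level. It bears on three wedges; under the fourth corner is a gap of 4 to 6 mm, which a press of 2 to 4 N shuts; let go, it comes back. A sound or snugly wedged corner gives under 1 mm
- corner_a (a point): point on the top face of the slab, at its corner towards the slab's -x, +y: 14 mm in from both edges, a place to press. The wedge under a corner is the one whose centre lies nearest to this point
- corner_b (a point): point on the top face of the slab, at its corner towards the slab's +x, +y: 14 mm in from both edges, a place to press. The wedge under a corner is the one whose centre lies nearest to this point
- corner_c (a point): point on the top face of the slab, at its corner towards the slab's -x, -y: 14 mm in from both edges, a place to press. The wedge under a corner is the one whose centre lies nearest to this point
- corner_d (a point): point on the top face of the slab, at its corner towards the slab's +x, -y: 14 mm in from both edges, a place to press. The wedge under a corner is the one whose centre lies nearest to this point
- wedge_1: blue plastic wedge on the board under a corner on the slab's +y side (which of the two varies), 100 mm long, 34 mm wide, 80 g; 22 to 28 mm thick at its blunt outer end, falling by 1 in 5 to the thin tip; its upper face carries the slab's lower edge. Origin: centre of its underside; x points from blunt end to tip, the way it is driven in; z up
- wedge_1_back (a point): middle of the blunt end face of wedge_1, 10 mm above the board: the place to push; 35 to 45 mm outside the slab's edge at the start. The slack wedge slides in with under 2 N for 20 to 30 mm until it meets the slab, then the push rises steeply: at 6 to 12 N it is snug and stays; over about 20 N it may lift the slab
- wedge_2: blue plastic wedge on the board under a corner on the slab's +y side (which of the two varies), 100 mm long, 34 mm wide, 80 g; 22 to 28 mm thick at its blunt outer end, falling by 1 in 5 to the thin tip; its upper face carries the slab's lower edge. Origin: centre of its underside; x points from blunt end to tip, the way it is driven in; z up
- wedge_2_back (a point): middle of the blunt end face of wedge_2, 10 mm above the board: the place to push; 35 to 45 mm outside the slab's edge at the start. The slack wedge slides in with under 2 N for 20 to 30 mm until it meets the slab, then the push rises steeply: at 6 to 12 N it is snug and stays; over about 20 N it may lift the slab
- wedge_3: blue plastic wedge on the board under a corner on the slab's -y side (which of the two varies), 100 mm long, 34 mm wide, 80 g; 30 mm thick at its blunt outer end, falling by 1 in 5 to the thin tip; its upper face carries the slab's lower edge. Origin: centre of its underside; x points from blunt end to tip, the way it is driven in; z up
- wedge_3_back (a point): middle of the blunt end face of wedge_3, 10 mm above the board: the place to push; 35 to 45 mm outside the slab's edge at the start. The slack wedge slides in with under 2 N for 20 to 30 mm until it meets the slab, then the push rises steeply: at 6 to 12 N it is snug and stays; over about 20 N it may lift the slab
- wedge_4: blue plastic wedge on the board under a corner on the slab's -y side (which of the two varies), 100 mm long, 34 mm wide, 80 g; 30 mm thick at its blunt outer end, falling by 1 in 5 to the thin tip; its upper face carries the slab's lower edge. Origin: centre of its underside; x points from blunt end to tip, the way it is driven in; z up
- wedge_4_back (a point): middle of the blunt end face of wedge_4, 10 mm above the board: the place to push; 35 to 45 mm outside the slab's edge at the start. The slack wedge slides in with under 2 N for 20 to 30 mm until it meets the slab, then the push rises steeply: at 6 to 12 N it is snug and stays; over about 20 N it may lift the slab
- corbel: small carved stone piece with scrolls, 84 by 78 mm, 62 mm tall, 1.1 kg, standing loose on the slab, to one side of its middle; origin at the centre of its underside
- tub: closed plastic tub with a white cap, 58 mm across, 50 mm tall, 90 g, standing loose on the slab, on the other side; origin at the centre of its underside
- mallet: wooden mallet standing on its head on the bench, 92 mm across, 190 mm tall, handle up; origin at the centre of its underside
- chisel: steel stone chisel lying on the bench, 200 mm long, 24 mm wide, 16 mm tall; origin at the bench under the middle
Mind the look-alikes: they are no part of the job. Leave any turquoise look-alike of the wedge_1 alone. Leave any red look-alike of the wedge_4 alone.

How it is judged:
On the way, in this order (a step that is already met when the one before it is completed fails the run):
1. the corner that rocks is pressed with the fingers and gives by more than 2.5 mm (((distance of corner_a from where it was at the start of the episode above 0.0025 m and horizontal distance between the grasp point and corner_a below 0.06 m and contact force between the fingers and slab above 1 N) or (distance of corner_b from where it was at the start of the episode above 0.0025 m and horizontal distance between the grasp point and corner_b below 0.06 m and contact force between the fingers and slab above 1 N) or (distance of corner_c from where it was at the start of the episode above 0.0025 m and horizontal distance between the grasp point and corner_c below 0.06 m and contact force between the fingers and slab above 1 N) or (distance of corner_d from where it was at the start of the episode above 0.0025 m and horizontal distance between the grasp point and corner_d below 0.06 m and contact force between the fingers and slab above 1 N))), for 0.05 s.
2. its wedge is pushed snug: all four wedges carry the slab, which lies as it did (contact force between slab and wedge_1 above 1 N and contact force between slab and wedge_2 above 1 N and contact force between slab and wedge_3 above 1 N and contact force between slab and wedge_4 above 1 N and distance of each of corner_a, corner_b, corner_c, corner_d from where it was at the start of the episode below 0.004 m and (distance of each of wedge_2, wedge_3, wedge_4 from where it was at the start of the episode below 0.006 m or distance of each of wedge_1, wedge_3, wedge_4 from where it was at the start of the episode below 0.006 m or distance of each of wedge_1, wedge_2, wedge_4 from where it was at the start of the episode below 0.006 m or distance of each of wedge_1, wedge_2, wedge_3 from where it was at the start of the episode below 0.006 m)), for 0.3 s.
At the end, for the whole second after the job is handed in: all four wedges carry the slab with more than 1 N each; every corner of the slab is within 4 mm of where it was at the start; three of the wedges are within 6 mm of where they were; the slab is at rest (all of step 2 and linear speed of slab below 0.01 m/s and angular speed of slab below 0.05 rad/s); the robot touches nothing.
It fails at once if wedges picked up (height (world z) of any of wedge_1, wedge_2, wedge_3, wedge_4 above 0.032 m).
It fails at once if the slab lifted (height (world z) of slab above 0.053 m).
It fails at once if the carved piece or the tub moved by more than 20 mm (distance of any of corbel, tub from where it was at the start of the episode above 0.02 m).
It fails at once if the mallet or the chisel moved by more than 20 mm (distance of any of mallet, chisel from where it was at the start of the episode above 0.02 m).
It also fails if it takes over 72 s, if anything falls off the work surface, if the arm or the gripper's body presses on something with over 40 N, if the wrist force passes 120 N, or if a joint passes its speed limit or range.

### The arm

A 6-joint arm with a two-finger parallel gripper is mounted at the origin on the work surface. World frame = base frame: x ahead of the robot, y to its left, z up, the work surface at z = 0. Lengths are in m, angles in rad, forces in N, time in s.
With the tool pointing down it reaches from about 0.35 to 0.775 m from the base axis. Payload 5.5 kg.
Tool frame: the origin (TCP) lies midway between the tips of the shut fingers; the grasp point (between the pads) lies grip_point_offset behind it (grip_point_offset is the distance from the TCP to the grasp point, in m); z points along the fingers, y is the direction in which the jaws open and shut (so a half turn about z gives the same grasp; the last joint's range is limited). The gripper opens to 85 mm and grips with 20 to 120 N. Pads are 22 mm wide; open, the fingers measure 114 mm over their backs; the gripper's body (76 mm by 85 mm) begins 54 mm behind the grasp point. The pads swing forward as they close: fully open they stand 13 mm farther back than shut.
Start: joints at [0.99, 0.313, 0.046, 1.304, 0, 1.431], TCP at [0.245, 0.52, 0.231] pointing down, gripper open.
Joint ranges: [-2.76, 2.76], [-0.86, 1.69], [-1.03, 1.26], [-2.2, 2.34], [-1.47, 1.5], [-3.14, 3.14]. Speed limits (rad/s): [2.57, 2.57, 3.14, 3.14, 3.14, 3.14].

### API

Orientations are given as a unit quaternion [w, x, y, z].
In Python, from workcell import * gives the robot as it stands.
- The arm moves only by the tool send_rows, never from a script. Its argument "series" is one flat list of numbers, 7 for each row, row after row: the shift along the tool's x, y, z in cm, then the turn, a rotation vector about the tool's x, y, z in degrees, then the opening, from 0 (shut) to 1 (fully open). A call has 1 to 10 rows; each row is the pose to reach, as a shift and turn from the pose commanded when the call began, along the tool's axes at that moment; what a row does not reach only later rows make up. A row lasts 1/12 s, in which the tool goes at most 41.7 mm and 7.16 degrees, less where a joint would pass 70% of its speed; a pose out of reach is approached as far as the arm can. A call with a gripper value outside its range is refused whole. The fingers move at their own pace and stop on an object; "newtons" is the grip in N (left out, the last holds). Time passes only in rows, so rows that repeat a pose let the fingers close. It gives the time, the measured TCP pose, the force and the opening at its end, in the units of the state.
- get_state(): the state, without advancing time (a new reading comes with each control period).
- read_camera(name): name is "scene" or "top" or "wrist"; returns the picture (384x512x3 uint8, blue, green, red); there is no depth.
- camera_info(name): a dict with "K" (3x3 intrinsics, pixels), "xyz" and "attitude" of the camera in the world. Camera axes: x right, y down, z forward; pixel columns grow to the right and rows downward; lengths in m; the calibration is good to about 2 mm. A picture is of the moment at which its call begins: read the wrist's pose just before it. camera_info takes no time and is no camera call; for the wrist camera it gives the pose at the moment of the call.
- hand_in(): hands the job in, once; it reports no verdict.
Trained networks look in the newest picture that a camera, given by its name, has taken for a name from the list of things; names that differ only in an ending like _2 or _b are one class to them, and where a whole thing is asked for, a point or a joint stands for the part that bears it (a point fixed in the world has none). Each returns a list of dicts, best first, with "p" (0 to 1); they miss things now and then, are a little off and sometimes report something else, mostly with a low value. They report only what shows in the picture. A call takes as long as a camera call. They do not tell look-alikes from the thing itself.
- silhouettes(camera, label): "pixels" (384x512 bool, what is visible of it) and "box" ([left, top, width, height] in pixels, round what is visible of it).
The state is a dict: "clock": time; "joint_pos": joint angles; "qvel": joint speeds; "tau": joint torques, N m; "tcp_pos": TCP position; "orientation": TCP orientation; "wrist_force": force on the tool from outside, world axes, zero at the start; "ft_torque": the same for the moment, N m; "finger_gap": finger opening in m.
Only numpy, scipy, OpenCV 4.12 (cv2) and the standard library are available. Lean on these libraries where they do the work, as an engineer would, in place of code of your own. Each camera call takes 0.05 s, during which the arm holds its last target. There are 200 camera calls.

## Working session

There is one attempt and no reset: what is moved stays moved. The work goes in short steps, Python scripts to look and compute and a tool call to move; the robot and the scene stay as the last step left them, time stands still between calls to the robot, and variables do not carry over. Pictures are saved under pics/ and viewed, about 8 in all and at most 12, crops included, and the job is handed in when it is done.

Besides the shell and the picture viewer there is one more tool, called after "Emit:" as name(argument=value, ...) on one line, values as JSON. send_rows: Moves the arm, as the interface text tells. Its arguments: {"type":"object","properties":{"series":{"type":"array"},"newtons":{"type":"number"}},"required":["series"]}

```bash
mkdir -p pics; ls; python3 - <<'E'
from workcell import *
import cv2,numpy as np
s=get_state();print(s)
for c in("top","scene"):
    im=read_camera(c);cv2.imwrite(f"pics/{c}0.png",cv2.resize(im,(800,600)));i=camera_info(c);print(c,i)
for c in("top",):
  for l in("slab","wedge_1","board","corbel","tub","mallet","chisel"):
    print(l,[(round(d["p"],2),d["box"]) for d in silhouettes(c,l)])
E
```

```text
pics
{'clock': 0.0, 'joint_pos': array([ 9.90410739e-01,  3.13995088e-01,  4.49427227e-02,  1.30360492e+00,
       -2.20950467e-05,  1.43121359e+00]), 'qvel': array([-1.35041040e-03, -1.27594742e-04,  1.07100549e-03, -9.64682437e-04,
       -8.36330470e-06, -1.37256707e-03]), 'tau': array([-2.53709601e-03, -4.80628431e+01,  2.98532724e+01,  1.94102334e-02,
       -1.79562999e-04,  1.74157648e-07]), 'tcp_pos': array([0.24504405, 0.51958352, 0.23039708]), 'orientation': array([-3.17430007e-04,  2.18621248e-01,  9.75809348e-01, -8.74727583e-04]), 'wrist_force': array([-0.1038618 , -0.05561125,  0.24716126]), 'ft_torque': array([-0.04612335,  0.00054157,  0.00473583]), 'finger_gap': 0.0854100128883483}
top {'K': array([[351.59725959,   0.        , 255.96925875],
       [  0.        , 351.59725959, 188.99646899],
       [  0.        ,   0.        ,   1.        ]]), 'xyz': array([0.40807252, 0.00298573, 0.96666577]), 'attitude': array([-0.05428292,  0.71293851, -0.69644059,  0.06117643])}
scene {'K': array([[429.37959957,   0.        , 250.05575468],
       [  0.        , 429.37959957, 195.11109695],
       [  0.        ,   0.        ,   1.        ]]), 'xyz': array([1.19980413, 0.38005172, 0.86206314]), 'attitude': array([-0.18770125,  0.47092791,  0.79638621, -0.3297941 ])}
slab [(0.89, [191.7, 163.4, 98.7, 81.2]), (0.71, [285.6, 227.3, 18.7, 14.8])]
wedge_1 [(0.97, [110.1, 163.1, 31.6, 29.8]), (0.88, [227.3, 97.2, 34.2, 21.7]), (0.73, [321.9, 280.7, 37.2, 34.5]), (0.72, [292.5, 175.0, 14.4, 13.5]), (0.61, [185.0, 169.0, 11.4, 12.2]), (0.52, [288.1, 232.5, 17.9, 13.2]), (0.51, [182.4, 223.2, 12.0, 15.3]), (0.28, [205.0, 192.4, 24.1, 21.3])]
board [(0.69, [153.9, 151.9, 174.3, 110.6])]
corbel [(0.94, [252.4, 185.0, 36.9, 35.9])]
tub [(0.74, [206.5, 192.1, 23.8, 19.9])]
mallet [(0.9, [70.4, 224.0, 57.8, 35.3])]
chisel [(0.89, [387.1, 191.8, 21.8, 69.2])]
```

View pics/top0.png

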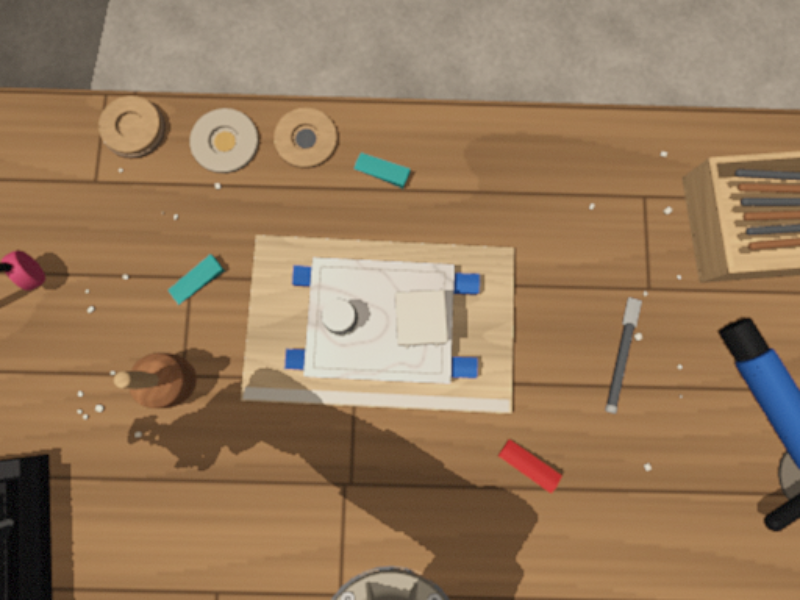

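View pics/scene0.png

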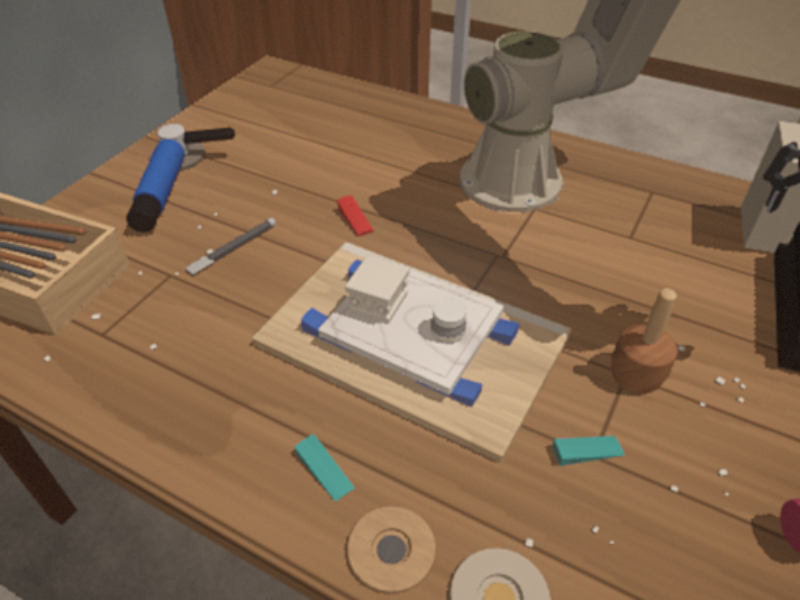

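Top view (800 px wide picture): the slab is at (310–455, 258–383). Four blue wedges stick out, at (301,276) and (295,359) on the +y side, and at (467,283) and (465,367) on the -y side. The corbel is at (422,317), the tub at (340,315), and the mallet at (158,380) towards +y. The turquoise pieces at (383,170) and (195,280) and the red one at (530,465) lie off the board, so they are the look-alikes.

```bash
cat > h.py <<'E'
from workcell import *
import cv2,numpy as np
from scipy.spatial.transform import Rotation as R
def rot(q): return R.from_quat([q[1],q[2],q[3],q[0]]).as_matrix()
def px2w(cam,uv,z,info=None):
    i=info or camera_info(cam); uv=np.atleast_2d(uv).astype(float)
    d=np.c_[uv,np.ones(len(uv))]@np.linalg.inv(i["K"]).T@rot(i["attitude"]).T
    c=i["xyz"]; return c+d*((z-c[2])/d[:,2])[:,None]
def st():
    s=get_state();print("t",round(s["clock"],2),"tcp",s["tcp_pos"].round(4),"F",s["wrist_force"].round(2),"gap",round(s["finger_gap"],4))
    return s
E
python3 - <<'E'
from h import *
s=st();print("tool R",rot(s["orientation"]).round(3).tolist())
im=read_camera("top")
for d in silhouettes("top","slab")[:1]:
    m=d["pixels"].astype(np.uint8)
    for l in("corbel","tub"):
        q=silhouettes("top",l)[0]; m|=q["pixels"].astype(np.uint8)
        ys,xs=np.nonzero(q["pixels"]);print(l,px2w("top",[xs.mean(),ys.mean()],.09)[0].round(3))
    m=cv2.morphologyEx(m,cv2.MORPH_CLOSE,np.ones((5,5)))
    ct=max(cv2.findContours(m,0,1)[0],key=cv2.contourArea)[:,0]
    w=px2w("top",ct,.059)[:,:2].astype(np.float32)
    r=cv2.minAreaRect(w*1000);print("slab",r,cv2.boxPoints(r).round(1).tolist())
hsv=cv2.cvtColor(im,cv2.COLOR_BGR2HSV)
b=cv2.inRange(hsv,(106,130,60),(125,255,255));b[:,:170]=0;b[:,315:]=0;b[:160]=0;b[250:]=0
n,l,S,C=cv2.connectedComponentsWithStats(b)
for k in range(1,n):
    if S[k,4]<30: continue
    ys,xs=np.nonzero(l==k); 
    w=px2w("top",np.c_[xs,ys],.046)[:,:2]*1000
    print(S[k],"x",w[:,0].min().round(1),w[:,0].max().round(1),"y",w[:,1].min().round(1),w[:,1].max().round(1),cv2.minAreaRect(w.astype(np.float32)))
q=silhouettes("top","mallet")[0]["box"];print("mallet",px2w("top",[[q[0]+q[2],q[1]],[q[0]+q[2],q[1]+q[3]]],.05).round(3).tolist())
f=im[150:255,165:320];cv2.imwrite("pics/crop.png",cv2.resize(f,None,fx=5,fy=5,interpolation=cv2.INTER_CUBIC))
E
```

```text
t 0.45 tcp [0.2454 0.52   0.2312] F [-0.9  -1.41  0.15] gap 0.0854
tool R [[-0.904, 0.427, -0.0], [0.427, 0.904, -0.0], [-0.0, -0.0, -1.0]]
corbel [ 0.519 -0.037  0.09 ]
tub [0.517 0.093 0.09 ]
slab ((518.9263916015625, 29.828521728515625), (242.23207092285156, 203.12953186035156), 89.18531799316406) [[415.6000061035156, -89.80000305175781], [618.7999877929688, -92.69999694824219], [622.2000122070312, 149.5], [419.1000061035156, 152.39999389648438]]
[188 171  11  12 124] x 574.6 605.0 y 150.9 178.3 ((589.7000122070312, 164.39874267578125), (29.878849029541016, 26.98444938659668), 1.4320403337478638)
[291 175  15  13 181] x 567.7 600.5 y -134.6 -97.2 ((584.1764526367188, -115.97065734863281), (32.764869689941406, 37.48649215698242), 0.3574349284172058)
[183 224  12  12 133] x 434.7 463.7 y 154.7 183.4 ((449.1266174316406, 168.8389129638672), (28.437326431274414, 28.643634796142578), 1.3295769691467285)
[290 229  15  12 180] x 428.1 457.3 y -132.0 -95.4 ((442.6969909667969, -113.78982543945312), (28.410253524780273, 37.027442932128906), 1.2996830940246582)
mallet [[0.456, 0.32, 0.05], [0.373, 0.313, 0.05]]
```

View pics/crop.png

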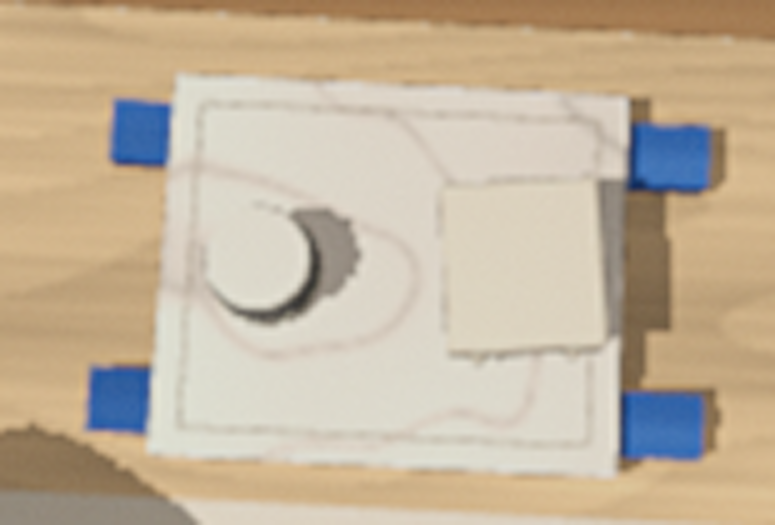

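The crop shows exactly four blue wedges on the board: (140,132), (118,398), (670,157) and (662,425). Those are the ones meant, and there are no look-alikes under the slab. The +y corners come first, so I move above corner_a at about (0.433, 0.138).

Emit:
send_rows(series=[-33.3,-26.5,0,0,0,-25.3,0,-33.3,-26.5,0,0,0,-25.3,0,-33.3,-26.5,0,0,0,-25.3,0,-33.3,-26.5,0,0,0,-25.3,0,-33.3,-26.5,0,0,0,-25.3,0,-33.3,-26.5,0,0,0,-25.3,0,-33.3,-26.5,0,0,0,-25.3,0,-33.3,-26.5,0,0,0,-25.3,0,-33.3,-26.5,0,0,0,-25.3,0,-33.3,-26.5,0,0,0,-25.3,0], newtons=20)

```text
clock: 1.53
tcp_pos: [0.4266, 0.1515, 0.2317]
orientation: [0.001, -0.0, 1.0, 0.0]
wrist_force: [0.9, 0.3, 0.5]
finger_gap: -0.0001
```

```bash
python3 - <<'E'
from h import *
s=st();print(rot(s["orientation"]).round(3).tolist(),grip_point_offset if "grip_point_offset" in globals() else "")
E
```

```text
t 1.53 tcp [0.4266 0.1515 0.2317] F [0.93 0.31 0.51] gap -0.0001
[[-1.0, -0.001, 0.001], [-0.001, 1.0, 0.0], [-0.001, 0.0, -1.0]] 0.0187
```

Emit:
send_rows(series=[0,0,4,0,0,0,0,0,0,8,0,0,0,0,0,0,12,0,0,0,0,0,0,15,0,0,0,0,0,0,15,0,0,0,0,0,0,15,0,0,0,0,0,0,15,0,0,0,0])

```text
clock: 2.12
tcp_pos: [0.4273, 0.1537, 0.083]
orientation: [0.001, -0.001, 1.0, 0.0]
wrist_force: [0.8, 0.6, 0.9]
finger_gap: -0.0
```

Emit:
send_rows(series=[0,0,0,0,0,0,0,0,0,0,0,0,0,0,0,0,0.5,0,0,0,0,0,0,1,0,0,0,0,0,0,1,0,0,0,0,0,0,1,0,0,0,0])

```text
clock: 2.62
tcp_pos: [0.4257, 0.1533, 0.071]
orientation: [-0.0, -0.0, 1.0, -0.0]
wrist_force: [-0.4, -0.3, 0.4]
finger_gap: -0.0002
```

Emit:
send_rows(series=[-1.0,-1.8,0,0,0,0,0,-1.0,-1.8,0,0,0,0,0,-1.0,-1.8,0.4,0,0,0,0,-1.0,-1.8,0.7,0,0,0,0,-1.0,-1.8,0.7,0,0,0,0,-1.0,-1.8,0.7,0,0,0,0])

```text
clock: 3.12
tcp_pos: [0.4353, 0.1356, 0.0639]
orientation: [-0.001, -0.001, 1.0, 0.0]
wrist_force: [-0.3, -0.4, -0.9]
finger_gap: -0.0001
```

Emit:
send_rows(series=[0,0,0.1,0,0,0,0,0,0,0.2,0,0,0,0,0,0,0.3,0,0,0,0,0,0,0.3,0,0,0,0,0,0,0.3,0,0,0,0])

```text
clock: 3.53
tcp_pos: [0.436, 0.1354, 0.0613]
orientation: [-0.0, -0.0, 1.0, 0.0]
wrist_force: [0.4, -0.6, -0.2]
finger_gap: -0.0001
```

Emit:
send_rows(series=[0,0,0.1,0,0,0,0,0,0,0.2,0,0,0,0,0,0,0.2,0,0,0,0,0,0,0.2,0,0,0,0])

```text
clock: 3.87
tcp_pos: [0.436, 0.1353, 0.0592]
orientation: [-0.0, -0.0, 1.0, 0.0]
wrist_force: [0.2, 0.7, 0.2]
finger_gap: 0.0001
```

Emit:
send_rows(series=[0,0,0.1,0,0,0,0,0,0,0.2,0,0,0,0,0,0,0.2,0,0,0,0,0,0,0.2,0,0,0,0])

```text
clock: 4.2
tcp_pos: [0.4363, 0.1354, 0.0582]
orientation: [0.0, -0.0, 1.0, 0.0]
wrist_force: [-4.0, -0.4, 8.7]
finger_gap: 0.0003
```

Corner_a took 8.7 N with under 1 mm of give, so it is sound. Next is corner_b, with a high path over the tub.

Emit:
send_rows(series=[0,0,-2,0,0,0,0,0,0,-6,0,0,0,0,-1,0,-8,0,0,0,0,-5,0,-8,0,0,0,0,-9,0,-8,0,0,0,0,-13,0,-8,0,0,0,0,-17,0,-8,0,0,0,0,-17,0,-8,0,0,0,0,-17,0,-4,0,0,0,0,-17,0,-1,0,0,0,0])

```text
clock: 5.03
tcp_pos: [0.6079, 0.1354, 0.0663]
orientation: [0.001, -0.0, 1.0, 0.0]
wrist_force: [-0.2, -0.1, -1.3]
finger_gap: 0.0
```

Emit:
send_rows(series=[0,0,0,0,0,0,0,0,0,0,0,0,0,0,0,0,0,0,0,0,0])

```text
clock: 5.28
tcp_pos: [0.6066, 0.1356, 0.0687]
orientation: [0.001, -0.0, 1.0, 0.0]
wrist_force: [-0.9, 0.4, -0.1]
finger_gap: 0.0001
```

Emit:
send_rows(series=[0,0,0.4,0,0,0,0,0,0,0.7,0,0,0,0,0,0,0.7,0,0,0,0,0,0,0.7,0,0,0,0])

```text
clock: 5.62
tcp_pos: [0.6065, 0.1356, 0.0612]
orientation: [0.001, -0.0, 1.0, 0.0]
wrist_force: [-0.0, -0.5, -1.1]
finger_gap: 0.0003
```

Emit:
send_rows(series=[0,0,0.1,0,0,0,0,0,0,0.2,0,0,0,0,0,0,0.2,0,0,0,0,0,0,0.2,0,0,0,0])

```text
clock: 5.95
tcp_pos: [0.606, 0.1355, 0.0583]
orientation: [-0.0, -0.0, 1.0, 0.0]
wrist_force: [-0.1, -0.2, -0.4]
finger_gap: 0.0002
```

Emit:
send_rows(series=[0,0,0.1,0,0,0,0,0,0,0.2,0,0,0,0,0,0,0.2,0,0,0,0,0,0,0.2,0,0,0,0])

```text
clock: 6.28
tcp_pos: [0.6063, 0.1356, 0.0566]
orientation: [0.0, -0.0, 1.0, 0.0]
wrist_force: [-0.5, -0.7, 2.2]
finger_gap: 0.0002
```

Emit:
send_rows(series=[0,0,0.1,0,0,0,0,0,0,0.2,0,0,0,0,0,0,0.2,0,0,0,0,0,0,0.2,0,0,0,0])

```text
clock: 6.62
tcp_pos: [0.6065, 0.1357, 0.0545]
orientation: [0.0, -0.0, 1.0, 0.0]
wrist_force: [1.6, 0.0, 2.6]
finger_gap: 0.0003
```

Emit:
send_rows(series=[0,0,0.1,0,0,0,0,0,0,0.2,0,0,0,0,0,0,0.2,0,0,0,0,0,0,0.2,0,0,0,0])

```text
clock: 6.95
tcp_pos: [0.6067, 0.1357, 0.0532]
orientation: [0.001, -0.0, 1.0, 0.0]
wrist_force: [0.1, 1.8, 7.3]
finger_gap: 0.0
```

Corner_b gave about 4 mm at 2–3 N and then bottomed at 7 N, so it is the slack one. Its wedge is the far one on the +y side, with its centre at x≈0.590 and its back at y≈0.180. I lift and go behind it.

Emit:
send_rows(series=[0,0,-1,0,0,0,0,0,0,-4,0,0,0,0,0.8,4,-4,0,0,0,0,1.7,8,-4,0,0,0,0,1.7,8,-4,0,0,0,0,1.7,8,-1,0,0,0,0,1.7,8,1.5,0,0,0,0,1.7,8,2.3,0,0,0,0,1.7,8,2.3,0,0,0,0,1.7,8,2.3,0,0,0,0])

```text
clock: 7.78
tcp_pos: [0.5885, 0.2151, 0.0292]
orientation: [-0.001, -0.0, 1.0, -0.0]
wrist_force: [0.3, 0.9, 0.2]
finger_gap: 0.0001
```

```bash
python3 - <<'E'
from h import *
st()
im=read_camera("top")[150:255,165:320];w=read_camera("wrist")
a=cv2.resize(im,(443,300),interpolation=2);b=cv2.resize(w,(400,300));p=np.zeros((300,843,3),np.uint8);p[:,:443]=a;p[:,443:]=b
cv2.imwrite("pics/p1.png",cv2.resize(p,(800,285)))
E
```

```text
t 7.78 tcp [0.5885 0.2151 0.0292] F [0.3  0.92 0.19] gap 0.0001
```

View pics/p1.png

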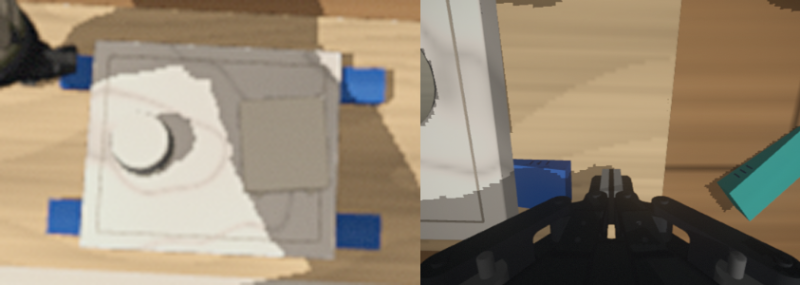

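The wrist view shows the blue wedge at (543,183) directly beside the fingertips at (610,180), lined up with its blunt end. I start pushing.

Emit:
send_rows(series=[0,-0.4,0,0,0,0,0,0,-0.8,0,0,0,0,0,0,-1.2,0,0,0,0,0,0,-1.6,0,0,0,0,0,0,-2.0,0,0,0,0,0,0,-2.4,0,0,0,0,0,0,-2.4,0,0,0,0,0,0,-2.4,0,0,0,0,0])

```text
clock: 8.55
tcp_pos: [0.5891, 0.1911, 0.0294]
orientation: [0.0, -0.0, 1.0, -0.0]
wrist_force: [-0.7, 0.2, -0.0]
finger_gap: -0.0002
```

Emit:
send_rows(series=[0,-0.3,0,0,0,0,0,0,-0.6,0,0,0,0,0,0,-0.6,0,0,0,0,0,0,-0.6,0,0,0,0,0])

```text
clock: 8.88
tcp_pos: [0.589, 0.1852, 0.0292]
orientation: [-0.0, -0.0, 1.0, -0.0]
wrist_force: [0.3, 0.3, -0.5]
finger_gap: 0.0002
```

Emit:
send_rows(series=[0,-0.2,0,0,0,0,0,0,-0.4,0,0,0,0,0,0,-0.4,0,0,0,0,0,0,-0.4,0,0,0,0,0])

```text
clock: 9.22
tcp_pos: [0.589, 0.1813, 0.0292]
orientation: [-0.0, -0.0, 1.0, -0.0]
wrist_force: [-0.1, 0.2, -0.3]
finger_gap: -0.0004
```

Emit:
send_rows(series=[0,-0.2,0,0,0,0,0,0,-0.4,0,0,0,0,0,0,-0.4,0,0,0,0,0,0,-0.4,0,0,0,0,0])

```text
clock: 9.55
tcp_pos: [0.5891, 0.1773, 0.0293]
orientation: [0.0, -0.0, 1.0, -0.0]
wrist_force: [-0.5, 0.4, -0.1]
finger_gap: 0.0
```

Emit:
send_rows(series=[0,-0.2,0,0,0,0,0,0,-0.3,0,0,0,0,0,0,-0.3,0,0,0,0,0,0,-0.3,0,0,0,0,0])

```text
clock: 9.88
tcp_pos: [0.5891, 0.1743, 0.0293]
orientation: [0.0, -0.0, 1.0, -0.0]
wrist_force: [-0.2, -0.3, 0.1]
finger_gap: -0.0001
```

Emit:
send_rows(series=[0,-0.2,0,0,0,0,0,0,-0.3,0,0,0,0,0,0,-0.3,0,0,0,0,0,0,-0.3,0,0,0,0,0])

```text
clock: 10.22
tcp_pos: [0.5891, 0.172, 0.0293]
orientation: [0.0, -0.001, 1.0, 0.001]
wrist_force: [-0.8, 4.2, -0.5]
finger_gap: 0.0
```

Emit:
send_rows(series=[0,-0.1,0,0,0,0,0,0,-0.1,0,0,0,0,0,0,-0.1,0,0,0,0,0,0,-0.1,0,0,0,0,0])

```text
clock: 10.55
tcp_pos: [0.5891, 0.1712, 0.0293]
orientation: [0.0, -0.001, 1.0, 0.001]
wrist_force: [0.9, 5.5, -0.7]
finger_gap: -0.0002
```

```bash
python3 - <<'E'
from h import *
st()
im=read_camera("top")[150:255,165:320];w=read_camera("wrist")
a=cv2.resize(im,(443,300),interpolation=2);b=cv2.resize(w,(400,300));p=np.zeros((300,843,3),np.uint8);p[:,:443]=a;p[:,443:]=b
cv2.imwrite("pics/p2.png",cv2.resize(p,(800,285)));st()
E
```

```text
t 10.55 tcp [0.5891 0.1712 0.0293] F [ 0.89  5.46 -0.73] gap -0.0002
t 10.65 tcp [0.5891 0.1712 0.0294] F [-0.19  5.3  -0.3 ] gap -0.0002
```

View pics/p2.png

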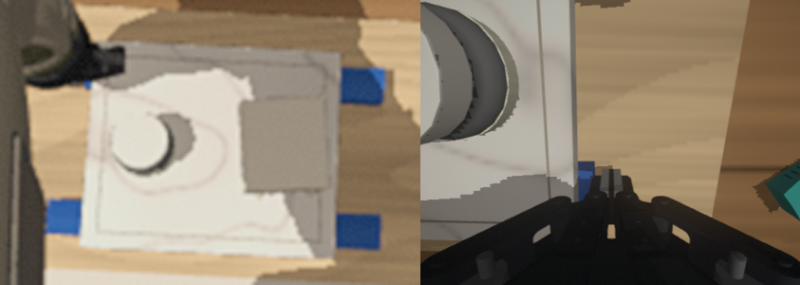

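The wrist view shows only about 15 px of wedge left outside the slab, at (586,178), with the tips on its back face. The force has begun to rise, so I take it on to 8–10 N in small steps.

Emit:
send_rows(series=[0,-0.1,0,0,0,0,0,0,-0.1,0,0,0,0,0,0,-0.1,0,0,0,0,0])

```text
clock: 10.9
tcp_pos: [0.5891, 0.1706, 0.0294]
orientation: [0.0, -0.001, 1.0, 0.001]
wrist_force: [-0.2, 6.2, -0.1]
finger_gap: 0.0002
```

Emit:
send_rows(series=[0,-0.1,0,0,0,0,0,0,-0.1,0,0,0,0,0,0,-0.1,0,0,0,0,0])

```text
clock: 11.15
tcp_pos: [0.5891, 0.17, 0.0294]
orientation: [0.0, -0.001, 1.0, 0.001]
wrist_force: [-0.7, 8.3, -0.9]
finger_gap: -0.0001
```

Emit:
send_rows(series=[0,-0.1,0,0,0,0,0,0,-0.1,0,0,0,0,0,0,-0.1,0,0,0,0,0,0,-0.1,0,0,0,0,0,0,-0.1,0,0,0,0,0,0,-0.1,0,0,0,0,0])

```text
clock: 11.65
tcp_pos: [0.5891, 0.1695, 0.0294]
orientation: [0.0, -0.001, 1.0, 0.002]
wrist_force: [0.3, 8.6, -1.2]
finger_gap: -0.0
```

Emit:
send_rows(series=[0,0.2,0,0,0,0,0,0,1,0,0,0,0,0,0,4,0,0,0,0,0,0,4,-2,0,0,0,0,0,4,-6,0,0,0,0,0,4,-6,0,0,0,0,0,4,-6,0,0,0,0])

```text
clock: 12.23
tcp_pos: [0.5914, 0.2078, 0.0923]
orientation: [0.003, -0.0, 1.0, 0.0]
wrist_force: [0.6, 0.1, 0.6]
finger_gap: 0.0001
```

Now I press corner_b again to check that it is snug, after a look at the scene.

Emit:
send_rows(series=[-0.8,-3.7,-1,0,0,0,0,-1.7,-7.4,0,0,0,0,0,-1.7,-7.4,1.5,0,0,0,0,-1.7,-7.4,2.3,0,0,0,0,-1.7,-7.4,2.8,0,0,0,0,-1.7,-7.4,2.8,0,0,0,0,-1.7,-7.4,2.8,0,0,0,0])

```text
clock: 12.82
tcp_pos: [0.6053, 0.1343, 0.0608]
orientation: [-0.001, -0.001, 1.0, -0.0]
wrist_force: [-0.5, -0.9, -0.2]
finger_gap: 0.0
```

Emit:
send_rows(series=[0,0,0.1,0,0,0,0,0,0,0.2,0,0,0,0,0,0,0.2,0,0,0,0,0,0,0.2,0,0,0,0])

```text
clock: 13.15
tcp_pos: [0.6062, 0.1339, 0.0596]
orientation: [0.0, -0.001, 1.0, 0.0]
wrist_force: [0.3, 0.2, 0.4]
finger_gap: -0.0001
```

Emit:
send_rows(series=[0,0,0.1,0,0,0,0,0,0,0.1,0,0,0,0,0,0,0.1,0,0,0,0,0,0,0.1,0,0,0,0])

```text
clock: 13.48
tcp_pos: [0.6062, 0.1335, 0.0584]
orientation: [0.0, -0.0, 1.0, 0.0]
wrist_force: [0.1, 1.2, 0.7]
finger_gap: -0.0
```

Emit:
send_rows(series=[0,0,0.1,0,0,0,0,0,0,0.1,0,0,0,0,0,0,0.1,0,0,0,0,0,0,0.1,0,0,0,0])

```text
clock: 13.82
tcp_pos: [0.6063, 0.1335, 0.0583]
orientation: [0.0, -0.0, 1.0, 0.0]
wrist_force: [-1.8, 0.5, 5.5]
finger_gap: 0.0002
```

Emit:
send_rows(series=[0,0,0.1,0,0,0,0,0,0,0.1,0,0,0,0,0,0,0.1,0,0,0,0,0,0,0.1,0,0,0,0])

```text
clock: 14.15
tcp_pos: [0.6063, 0.1335, 0.0581]
orientation: [0.001, -0.0, 1.0, 0.0]
wrist_force: [-3.4, -0.2, 10.8]
finger_gap: 0.0002
```

Corner_b is now stiff: 10.8 N for about 0.3 mm. I check that corner_a still bears too, in case of jacking.

Emit:
send_rows(series=[0,0,-2,0,0,0,0,0,0,-6,0,0,0,0,1,0,-8,0,0,0,0,5,0,-8,0,0,0,0,9,0,-8,0,0,0,0,13,0,-8,0,0,0,0,17,0,-8,0,0,0,0,17,0,-8,0,0,0,0,17,0,-4,0,0,0,0,17,0,-1,0,0,0,0])

```text
clock: 14.98
tcp_pos: [0.4371, 0.1336, 0.0668]
orientation: [0.003, -0.001, 1.0, 0.0]
wrist_force: [0.6, 0.7, -1.6]
finger_gap: 0.0002
```

Emit:
send_rows(series=[0,0,0,0,0,0,0,0,0,0.3,0,0,0,0,0,0,0.5,0,0,0,0,0,0,0.5,0,0,0,0,0,0,0.5,0,0,0,0])

```text
clock: 15.4
tcp_pos: [0.4375, 0.1335, 0.0626]
orientation: [0.001, -0.0, 1.0, 0.0]
wrist_force: [0.8, 0.2, -0.6]
finger_gap: -0.0002
```

Emit:
send_rows(series=[0,0,0.1,0,0,0,0,0,0,0.1,0,0,0,0,0,0,0.1,0,0,0,0,0,0,0.1,0,0,0,0])

```text
clock: 15.73
tcp_pos: [0.4363, 0.1334, 0.0606]
orientation: [0.0, -0.0, 1.0, 0.0]
wrist_force: [-0.1, 0.6, -0.5]
finger_gap: 0.0001
```

Emit:
send_rows(series=[0,0,0.1,0,0,0,0,0,0,0.1,0,0,0,0,0,0,0.1,0,0,0,0,0,0,0.1,0,0,0,0])

```text
clock: 16.07
tcp_pos: [0.436, 0.1334, 0.0592]
orientation: [-0.0, -0.0, 1.0, 0.0]
wrist_force: [-0.1, 0.4, 0.2]
finger_gap: 0.0002
```

Emit:
send_rows(series=[0,0,0.1,0,0,0,0,0,0,0.1,0,0,0,0,0,0,0.1,0,0,0,0,0,0,0.1,0,0,0,0])

```text
clock: 16.4
tcp_pos: [0.4362, 0.1334, 0.0585]
orientation: [0.0, -0.0, 1.0, 0.0]
wrist_force: [-0.1, -0.2, 3.3]
finger_gap: 0.0001
```

Emit:
send_rows(series=[0,0,0.1,0,0,0,0,0,0,0.1,0,0,0,0,0,0,0.1,0,0,0,0,0,0,0.1,0,0,0,0])

```text
clock: 16.73
tcp_pos: [0.4363, 0.1334, 0.0583]
orientation: [0.0, -0.0, 1.0, 0.0]
wrist_force: [-3.4, 0.2, 10.9]
finger_gap: -0.0002
```

Corner_a is stiff at the same height as before, so nothing is jacked. I retreat and take a last look.

Emit:
send_rows(series=[0,0,-2,0,0,0,0,0,0,-6,0,0,0,0,0,0,-10,0,0,0,0,0,0,-14,0,0,0,0,0,4,-18,0,0,0,0,4,8,-18,0,0,0,0,8,12,-18,0,0,0,0,8,14,-18,0,0,0,0,8,14,-18,0,0,0,0,8,14,-18,0,0,0,0])

```text
clock: 17.57
tcp_pos: [0.3542, 0.2756, 0.2375]
orientation: [0.0, -0.003, 1.0, 0.0]
wrist_force: [-0.1, -0.5, 0.0]
finger_gap: 0.0001
```

```bash
python3 - <<'E'
from h import *
st()
im=read_camera("top")
hsv=cv2.cvtColor(im,cv2.COLOR_BGR2HSV)
b=cv2.inRange(hsv,(106,130,30),(125,255,255));b[:,:170]=0;b[:,315:]=0;b[:160]=0;b[250:]=0
n,l,S,C=cv2.connectedComponentsWithStats(b)
print([(S[k].tolist(),px2w("top",C[k],.046)[0][:2].round(4)) for k in range(1,n) if S[k,4]>8])
for l in("corbel","tub"):
    ys,xs=np.nonzero(silhouettes("top",l)[0]["pixels"]);print(l,px2w("top",[xs.mean(),ys.mean()],.09)[0].round(3))
cv2.imwrite("pics/f.png",cv2.resize(im[150:255,165:320],None,fx=4,fy=4,interpolation=2))
E
```

```text
t 17.57 tcp [0.3542 0.2756 0.2375] F [-0.09 -0.49  0.02] gap 0.0001
[([291, 175, 15, 13, 179], array([ 0.5831, -0.1161])), ([183, 224, 12, 12, 135], array([0.4492, 0.1689])), ([289, 229, 16, 13, 195], array([ 0.4424, -0.1126]))]
corbel [0.511 0.038 0.09 ]
tub [0.516 0.094 0.09 ]
```

View pics/f.png

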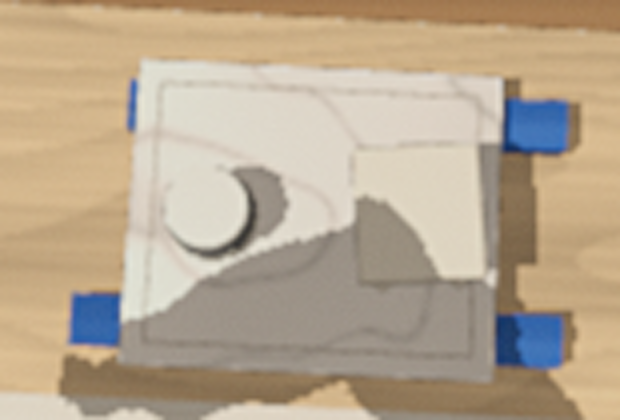

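The picture shows wedge_b pushed in at (133,105). The other three wedges, the tub and the corbel are in place; the network's corbel centre was thrown off by the arm's shadow. I hand in.

```bash
python3 -c "
from workcell import *
hand_in()"
```

```text
the job is handed in; nothing more can be done
```

The rocking corner was corner_b (far side, +y). I pushed its wedge in from the +y side to about 8.6 N and handed the job in at about 17.8 s on the robot's clock.

- **Finding the corner:** corner_a took 8.7 N with under 1 mm of give, so it was sound. corner_b gave about 4 mm at 2–3 N, then stopped hard. I did not press corner_c or corner_d, before or after.
- **After wedging:** corner_b took 10.8 N with about 0.3 mm of give. corner_a was stiff at the same height as before, so I saw no sign of jacking. The contact height at corner_b suggests it sits between 0 and 1.8 mm higher than at the start, within the 4 mm limit.
- **Last picture:** the other three wedges' blue ends show within about 2 mm of their first positions, and the tub within about 1 mm. The arm was clear of everything.
- **One check disagreed:** the network's last corbel position was about 75 mm off. The picture shows the corbel half in the arm's shadow but in its old place, so I took that as a bad detection.
- **Not measured:** I could not read the load on each wedge, so whether all four carry more than 1 N rests on the press tests.

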